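Pack the pipe repair kit tray

TASK

Pack the pipe repair kit in the cardboard tray: stand the larger straight coupling over the wooden post, lay the tee flat inside the oblong frame with its straight run along the frame's longer side, stand the flanged plug on its flange inside the round ring, and stand the cement tin upright inside the square frame, without tipping the tin over on the way. Leave the smaller coupling and the elbow where they lie; they do not belong to this kit.

Things in the scene. Friction and masses are not known exactly. Their poses are not given: they have to be found in the camera images.
- coupling_mid (a point): The larger straight coupling: a plain grey plastic tube standing on end, outer diameter 50 mm, bore 40 mm, 56 mm tall. The point is its centre, 28 mm above its underside; z is its axis.
- tee_mid (a point): The tee: grey plastic three-way pipe fitting lying flat, 40 mm thick, three open 40 mm wide sockets. Its straight run is 84 mm long, along its own x (-42 to +42 mm), centre line at y = -17 mm from the point; its branch points to +y at x = 0, its socket from y = +13 to +37 mm: grip it there across x. Overall 84 x 74 mm. The point is the middle of that outline, 20 mm above its underside; z up.
- plug_mid (a point): The flanged plug: a solid grey plastic round plug standing upright on its flange. Flange 60 mm diameter and 10 mm thick at the bottom, above it a round body of 40 mm diameter up to 54 mm; black slot in the top. The point is on its axis in the middle of that body, 32 mm above its underside; z is its axis.
- tin_mid (a point): The cement tin: a small closed steel tin with a white band, standing upright, 50 mm diameter and 58 mm tall, with a black cap of 32 mm diameter and 8 mm on top. The point is on its axis, 33 mm above its underside; z is its axis.
- small_coupling_mid (a point): Look-alike that stays: the smaller straight coupling, a grey plastic tube standing on end, outer diameter 34 mm, 44 mm tall. The point is its centre, 22 mm above its underside.
- elbow_mid (a point): Look-alike that stays: grey plastic elbow lying flat, 40 mm thick, the same sockets as the tee but only two open ends. Its legs run from a corner at (-14, -14) mm in its own axes along +x and +y, each ending 40 mm from the point along that axis. The point is near its middle, 20 mm above its underside.
- post_insert: Wooden insert with an upright round post (20 mm diameter, top 49 mm above the insert's underside) amid a 110 x 106 x 4 mm base plate; place for the larger coupling. Origin: centre of the underside, z up. The four inserts lie in the quarters of a square cardboard tray (256 mm wide, 5 mm floor, rim 30 mm high), order changing; fixed, 122 mm apart, parallel to the tray.
- ring_insert: Wooden insert with a low round ring, place for the plug: base plate 110 x 106 mm and 4 mm thick; ring of 84 mm inside and 92 mm outside diameter, its top 16 mm above the underside. Origin: centre of the underside, z up.
- square_insert: Wooden insert with a square frame, place for the tin: base plate 110 x 106 mm and 4 mm thick; frame 80 x 80 mm inside, walls 4 mm thick, top 16 mm above the underside. Origin: centre of the underside, z up.
- oblong_insert: Wooden insert with the largest, oblong frame, place for the tee: floor 4 mm thick; frame 112 mm (its x) by 92 mm (its y) inside, walls 4 mm thick, top 16 mm above the underside. The tee goes in with its run along the insert's x, branch pointing either way. Origin: centre of the underside, z up.
Mind the look-alikes: they are no part of the job. What is shaped like the part that bears tee_mid but pink, purple or red is not meant.

How it is judged:
At the end, for the whole second after the job is handed in: Coupling over the post (within 12 mm), tee flat in the oblong frame (22 mm, run within 0.4 rad), plug in the ring (15 mm), tin in the square frame (23 mm); each on its insert's floor (6 mm), level within 0.15 rad, at rest. Small coupling and elbow within 30 mm of their starts (horizontal distance between coupling_mid and post_insert below 0.012 m and z of coupling_mid in the frame of post_insert between 0.026 and 0.038 m and angle between each of coupling_mid, tee_mid, plug_mid, tin_mid's own z axis and vertical below 0.15 rad and linear speed of each of coupling, tee, plug, tin below 0.02 m/s and horizontal distance between tee_mid and oblong_insert below 0.022 m and z of tee_mid in the frame of oblong_insert between 0.018 and 0.03 m and horizontal distance between plug_mid and ring_insert below 0.015 m and z of plug_mid in the frame of ring_insert between 0.03 and 0.042 m and horizontal distance between tin_mid and square_insert below 0.023 m and z of tin_mid in the frame of square_insert between 0.031 and 0.043 m and angle between the x axis of tee_mid and the x axis of oblong_insert, either way round below 0.4 rad and distance of each of small_coupling_mid, elbow_mid from where it was at the start of the episode below 0.03 m); the robot touches nothing.
It fails at once if the smaller coupling is moved by more than 30 mm (distance of small_coupling_mid from where it was at the start of the episode above 0.03 m).
It fails at once if the elbow is moved by more than 30 mm (distance of elbow_mid from where it was at the start of the episode above 0.03 m).
It fails at once if the tin is tipped over (more than 60 degrees) (angle between tin_mid's own z axis and vertical above 1.05 rad).
It also fails if it takes over 120 s, if anything falls off the work surface, if the arm or the gripper's body presses on something with over 40 N, if the wrist force passes 120 N, or if a joint passes its speed limit or range.

ROBOT

A 6-joint arm with a two-finger parallel gripper is mounted at the origin on the work surface. World frame = base frame: x ahead of the robot, y to its left, z up, the work surface at z = 0. Lengths are in m, angles in rad, forces in N, time in s.
With the tool pointing down it reaches from about 0.35 to 0.925 m from the base axis. Payload 6.4 kg.
Tool frame: the origin (TCP) lies at the very end of the fingers, on their centre line; the grasp point (between the pads) lies arm.tcp_to_grasp behind it (arm.tcp_to_grasp is the distance from the TCP to the grasp point, in m); z points along the fingers, y is the line along which they close (so a half turn about z gives the same grasp; the last joint's range is limited). The gripper opens to 85 mm and grips with 20 to 120 N. Pads are 22 mm wide; open, the fingers measure 114 mm over their backs; the gripper's body (76 mm by 85 mm) begins 54 mm behind the grasp point. The pads swing forward as they close: fully open they stand 13 mm farther back than shut.
Start: joints at [-1.384, 0.245, 1.558, -0, 1.339, -0.174], TCP at [0.229, -0.608, 0.231] pointing down, gripper open.
Joint ranges: [-3.13, 3.13], [-1.02, 2.26], [0.13, 2.54], [-0.95, 4.09], [0.21, 2.88], [-2.74, 2.74]. Speed limits (rad/s): [2.57, 2.57, 3.14, 3.14, 3.14, 3.14].

INTERFACE

Orientations are given as a unit quaternion [w, x, y, z].
In Python, from bench import arm gives the robot as it stands.
- The arm moves only by the tool step_arm, never from a script. Its argument "deltas" is a list of rows, each a list of 7 numbers: the finger opening in cm, from 0 to 8.54, then the shift along the tool's x, y, z in cm, then the turn, a rotation vector about the tool's x, y, z in rad. A call has 1 to 20 rows; each row is the pose to reach, as a shift and turn from the pose commanded when the call began, along the tool's axes at that moment; what a row does not reach only later rows make up. A row lasts 1/12 s, in which the tool goes at most 41.7 mm and 7.16 degrees, less where a joint would pass 70% of its speed; a pose out of reach is approached as far as the arm can. A call with a gripper value outside its range is refused whole. The fingers move at their own pace and stop on an object; the grip force is fixed at half the most. Time passes only in rows, so rows that repeat a pose let the fingers close. It gives the time, the measured TCP pose, the force, the opening and the grip force at its end, in the units of the state.
- arm.read_state(): the state, without advancing time (a new reading comes with each control period).
- arm.snapshot(name): name is "scene" or "top" or "wrist"; returns a dict with "pixels" (480x640x3 uint8, red, green, blue), "fovy" (degrees; the focal length in pixels is half the picture's height over the tangent of half this angle, whatever the lens; pixels are square), "cx", "cy" (the principal point, pixels), "rvec" (rotation vector, rad) and "tvec" (3), from world to camera coordinates, as OpenCV has them. Camera axes: x right, y down, z forward; pixel columns grow to the right and rows downward; lengths in m; the calibration is good to about 2 mm. A picture is of the moment at which its call begins. There is no depth.
- arm.hand_in(): hands the job in; it is judged then, once.
The state is a dict: "time_s": time; "q": joint angles; "joint_velocities": joint speeds; "effort": joint torques, N m; "ee_pos": TCP position; "eef_rot": TCP orientation; "contact_force": force on the tool from outside, world axes, zero at the start; "torque": the same for the moment, N m; "gripper_width": finger opening in m; "gripper_force": force on a finger pad.
Only numpy, scipy, OpenCV 4.12 (cv2) and the standard library are available. Lean on these libraries where they do the work, as an engineer would, in place of code of your own. Each camera call takes 0.05 s, during which the arm holds its last target. There are 200 camera calls.

## Working session

There is one attempt and no reset: what is moved stays moved. The work goes in short steps, Python scripts to look and compute and a tool call to move; the robot and the scene stay as the last step left them, time stands still between calls to the robot, and variables do not carry over. Pictures are saved under pics/ and viewed, at most 17 in all, crops included, and the job is handed in when it is done.

Besides the shell and the picture viewer there is one more tool, called after "Request:" in YAML: its name, and indented under it one key for each argument. step_arm: Moves the arm, as the interface text tells. Its arguments: {"type":"object","properties":{"deltas":{"type":"array"}},"required":["deltas"]}

```bash
mkdir -p pics; ls; python3 - <<'E'
from bench import arm
import cv2
for n in("scene","top"):
    s=arm.snapshot(n); cv2.imwrite(f"pics/{n}0.png",s["pixels"][:,:,::-1]); print(n,s["fovy"],s["cx"],s["cy"],s["rvec"],s["tvec"])
print(arm.read_state(),arm.tcp_to_grasp)
E
```

```text
pics
scene 55.0033862503079 318.20716559471697 241.33896926906414 [ 2.12505991  0.66539314 -0.33210047] [-0.30758625 -0.19614735  1.47064664]
top 45.39652210366061 309.6035845422678 242.0102937063484 [ 2.15142124 -2.05960424  0.22225818] [-0.18266422  0.48538956  1.57198244]
{'time_s': 0.1, 'q': array([-1.38410814e+00,  2.45771441e-01,  1.55891171e+00,  1.39990878e-05,
        1.33870363e+00, -1.74093760e-01]), 'joint_velocities': array([-7.44036641e-05, -1.53422046e-03, -4.65786438e-03,  1.46753361e-03,
        4.39772662e-04, -5.63471815e-04]), 'effort': array([-1.92107791e-04, -4.30670857e+01, -3.27129400e+01, -1.71655129e-04,
        2.78773936e-03, -1.82743719e-05]), 'ee_pos': array([ 0.22937028, -0.60763968,  0.23026258]), 'eef_rot': array([-8.97092336e-04,  9.83773516e-01,  1.79412553e-01,  1.16129934e-06]), 'contact_force': array([-0.42258885,  0.63684618,  0.07645852]), 'torque': array([-0.01741764,  0.04299785, -0.04771498]), 'gripper_force': 0.0, 'gripper_width': 0.08523112201768769} 0.0187
```

View pics/top0.png

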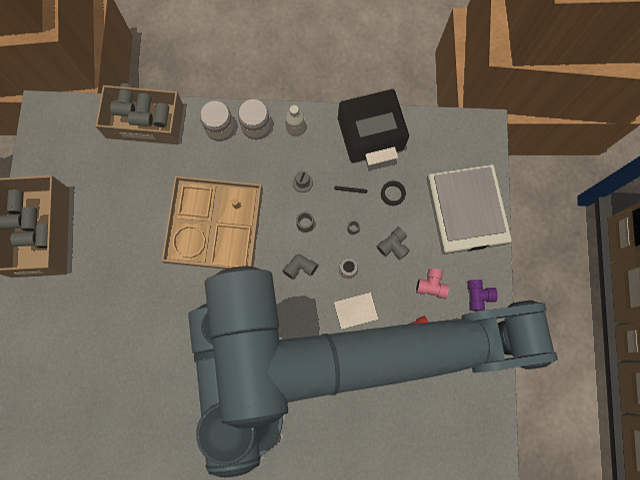

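View pics/scene0.png

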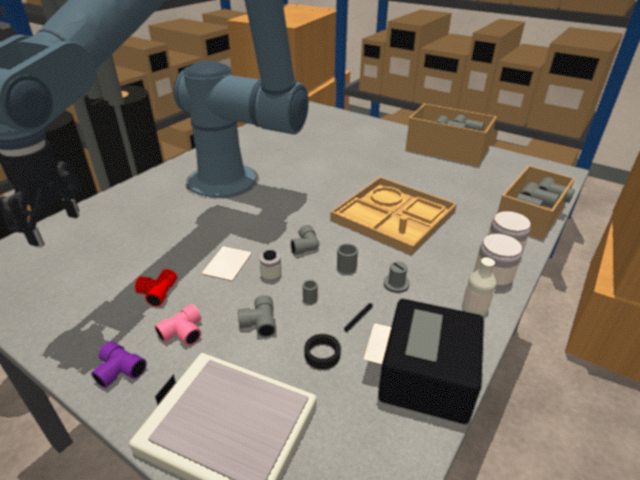

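Top view: plug (303,180), larger coupling (305,222), small coupling (353,228), tin (349,268), grey tee (395,243), elbow (300,266), and tray (212,223). In the tray, square is upper left, post upper right (236,205), ring lower left, oblong lower right. The pink, purple and red tees are decoys. I'll confirm these in one enlarged crop.

```bash
cat > h.py <<'E'
from bench import arm
import cv2, numpy as np
from scipy.spatial.transform import Rotation as R
def cam(n):
    s=arm.snapshot(n); f=240/np.tan(np.radians(s["fovy"]/2))
    return s["pixels"],(f,s["cx"],s["cy"],R.from_rotvec(s["rvec"]).as_matrix(),np.array(s["tvec"]))
def ray(c,u,v,z):
    f,cx,cy,M,t=c; o=-M.T@t; d=M.T@np.array([(u-cx)/f,(v-cy)/f,1]); return (o+d*(z-o[2])/d[2])
def proj(c,p):
    f,cx,cy,M,t=c; q=M@np.array(p)+t; return np.array([f*q[0]/q[2]+cx,f*q[1]/q[2]+cy])
def rect(c,img,x0,x1,y0,y1,z,s=1500):
    """top-down metric view of plane z: right = -y, up = +x"""
    W,H=int((y1-y0)*s),int((x1-x0)*s)
    P=np.float32([proj(c,p) for p in((x1,y1,z),(x1,y0,z),(x0,y0,z),(x0,y1,z))])
    T=cv2.getPerspectiveTransform(P,np.float32([[0,0],[W,0],[W,H],[0,H]]))
    return cv2.warpPerspective(img,T,(W,H))
def move(p,yaw,st=None):
    """print step in tool axes (cm, rad) to world TCP p with tool y axis at yaw (mod pi), pointing down"""
    st=st or arm.read_state(); q=st["eef_rot"]; A=R.from_quat([q[1],q[2],q[3],q[0]])
    d=A.inv().apply(np.array(p)-st["ee_pos"])*100
    out=[]
    for k in (0,np.pi):
        y=np.array([np.cos(yaw+k),np.sin(yaw+k),0]);z=np.array([0,0,-1.]);B=R.from_matrix(np.c_[np.cross(y,z),y,z])
        out.append((A.inv()*B).as_rotvec())
    print("d",d.round(2),"rot",*[o.round(3) for o in out])
E
python3 - <<'E'
from h import *
i,c=cam("top")
for n,u,v,z in [("plug",303,180,.054),("coup",305,222,.056),("small",353,228,.044),("tin",349,268,.066),("tee",395,243,.04),("elbow",300,266,.04),("post",236,205,.054),("tray",212,223,.02)]: print(n,ray(c,u,v,z).round(3))
cr=cv2.resize(i[155:290,155:420],None,fx=3,fy=3,interpolation=cv2.INTER_CUBIC)
cv2.imwrite("pics/crop1.png",cr[:,:,::-1])
E
```

```text
plug [ 0.675 -0.134  0.054]
coup [ 0.55  -0.146  0.056]
small [ 0.541 -0.284  0.044]
tin [ 0.421 -0.274  0.066]
tee [ 0.503 -0.405  0.04 ]
elbow [ 0.425 -0.137  0.04 ]
post [0.592 0.054 0.054]
tray [0.544 0.125 0.02 ]
```

View pics/crop1.png

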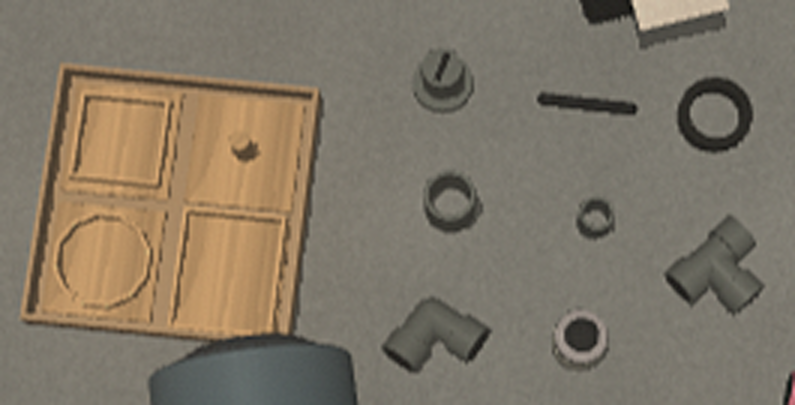

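```bash
python3 - <<'E'
from h import *
move([.50,-.26,.40],np.pi/2)
E
```

```text
d [ 37.6  -23.01 -16.91] rot [-0.000e+00 -2.000e-03 -2.781e+00] [-0.002  0.     0.361]
```

Request:
step_arm:
  deltas:
    - [8.5, 0, 0, -8, 0, 0, 0]
    - [8.5, 0, 0, -16.9, 0, 0, 0]
    - [8.5, 0, 0, -16.9, 0, 0, 0]
    - [8.5, 37.6, -23, -16.9, 0, 0, 0.361]
    - [8.5, 37.6, -23, -16.9, 0, 0, 0.361]
    - [8.5, 37.6, -23, -16.9, 0, 0, 0.361]
    - [8.5, 37.6, -23, -16.9, 0, 0, 0.361]
    - [8.5, 37.6, -23, -16.9, 0, 0, 0.361]
    - [8.5, 37.6, -23, -16.9, 0, 0, 0.361]
    - [8.5, 37.6, -23, -16.9, 0, 0, 0.361]
    - [8.5, 37.6, -23, -16.9, 0, 0, 0.361]
    - [8.5, 37.6, -23, -16.9, 0, 0, 0.361]
    - [8.5, 37.6, -23, -16.9, 0, 0, 0.361]
    - [8.5, 37.6, -23, -16.9, 0, 0, 0.361]
    - [8.5, 37.6, -23, -16.9, 0, 0, 0.361]
    - [8.5, 37.6, -23, -16.9, 0, 0, 0.361]
    - [8.5, 37.6, -23, -16.9, 0, 0, 0.361]
    - [8.5, 37.6, -23, -16.9, 0, 0, 0.361]

```text
time_s: 1.65
ee_pos: [0.4994, -0.2611, 0.3998]
eef_rot: [-0.0, 1.0, -0.001, -0.0]
contact_force: [0.3, -1.3, -0.4]
gripper_width: 0.085
gripper_force: 0.0
```

```bash
python3 - <<'E'
from h import *
for n in("wrist",):
    i,c=cam(n); cv2.imwrite("pics/w1.png",i[:,:,::-1]); print((-c[3].T@c[4]).round(3), c[3].round(2),c[0])
i,c=cam("top"); cv2.imwrite("pics/top1.png",i[:,:,::-1])
print(arm.read_state()["ee_pos"])
move([.50,.12,.40],np.pi/2)
E
```

```text
[ 0.575 -0.261  0.542] [[-0.   -1.   -0.  ]
 [-0.96  0.    0.29]
 [-0.29  0.   -0.96]] 368.87384902603895
[ 0.49939204 -0.26120684  0.39993043]
d [-2.000e-02 -3.812e+01  0.000e+00] rot [1.000e-03 0.000e+00 3.139e+00] [-0.     0.001 -0.002]
```

View pics/w1.png

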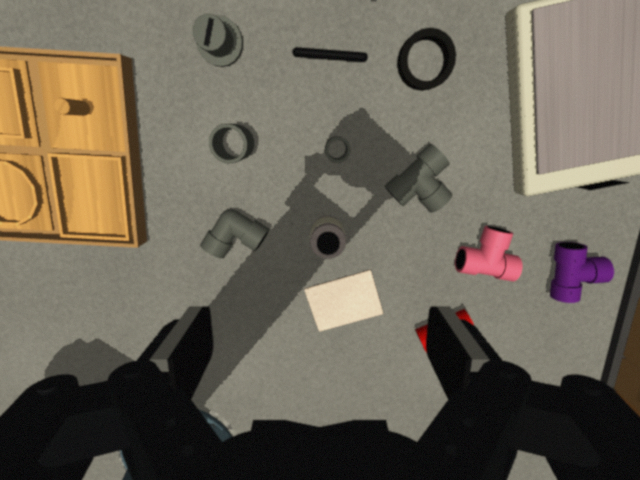

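Wrist view: plug top (211,33), larger coupling (229,139), small coupling (337,147), tin cap (328,243), tee near (420,180) with the branch to lower right, and elbow (235,232). Next I'll look at the tray from above.

Request:
step_arm:
  deltas:
    - [8.5, 0, -38, 0, 0, 0, 0]
    - [8.5, 0, -38, 0, 0, 0, 0]
    - [8.5, 0, -38, 0, 0, 0, 0]
    - [8.5, 0, -38, 0, 0, 0, 0]
    - [8.5, 0, -38, 0, 0, 0, 0]
    - [8.5, 0, -38, 0, 0, 0, 0]
    - [8.5, 0, -38, 0, 0, 0, 0]
    - [8.5, 0, -38, 0, 0, 0, 0]
    - [8.5, 0, -38, 0, 0, 0, 0]
    - [8.5, 0, -38, 0, 0, 0, 0]
    - [8.5, 0, -38, 0, 0, 0, 0]
    - [8.5, 0, -38, 0, 0, 0, 0]
    - [8.5, 0, -38, 0, 0, 0, 0]

```text
time_s: 2.83
ee_pos: [0.5004, 0.1182, 0.4002]
eef_rot: [0.0, 1.0, -0.001, -0.0]
contact_force: [0.2, 0.7, 0.6]
gripper_width: 0.0848
gripper_force: 0.0
```

```bash
python3 - <<'E'
from h import *
i,c=cam("wrist"); cv2.imwrite("pics/w2.png",i[:,:,::-1])
h=cv2.cvtColor(i,cv2.COLOR_RGB2HSV); m=cv2.inRange(h,(8,70,90),(28,255,255))
k=max(cv2.findContours(m,0,1)[0],key=cv2.contourArea)
P=np.float32([ray(c,u,v,.03)[:2] for u,v in cv2.convexHull(k)[:,0]]); r=cv2.minAreaRect(P); print(r)
j,d=cam("top")
h=cv2.cvtColor(j,cv2.COLOR_RGB2HSV); s=cv2.inRange(h,(0,0,0),(180,255,85))
# tee in top view, grey
cr=cv2.resize(j[160:290,260:430],None,fx=4,fy=4,interpolation=cv2.INTER_CUBIC); cv2.imwrite("pics/top2.png",cr[:,:,::-1])
E
```

```text
((0.5451958775520325, 0.1250896453857422), (0.25754451751708984, 0.2576397657394409), 86.66824340820312)
```

View pics/w2.png

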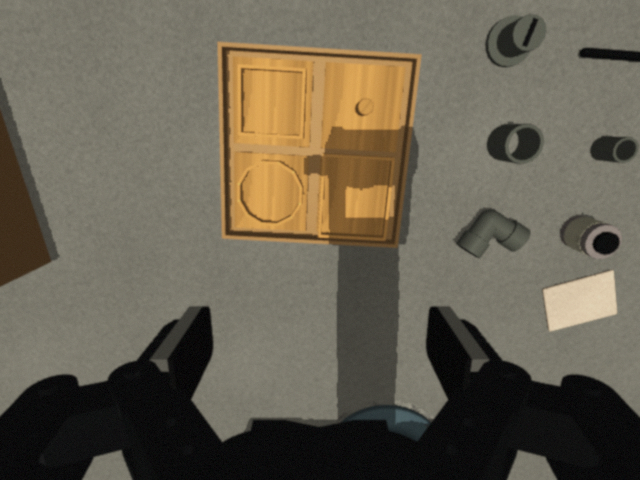

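View pics/top2.png

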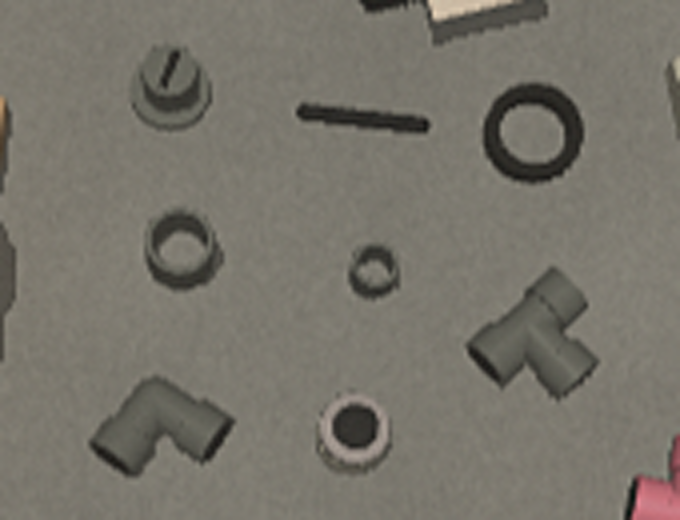

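```bash
python3 - <<'E'
from h import *
j,d=cam("top"); i,c=cam("wrist")
t=lambda u,v,z: ray(d,260+u/4,160+v/4,z)
print("coup",t(183,244,.056),ray(c,523,143,.056))
print("plug",t(173,77,.054),ray(c,525,33,.054))
print("small",t(375,268,.044),ray(c,625,149,.044))
print("tin",t(356,428,.066),ray(c,605,242,.066))
A,C,B=t(485.5,367,.022),t(570.5,285,.022),t(579,378.5,.022)
print("tee",A,C,B,np.linalg.norm(A-C),np.linalg.norm(B-(A+C)/2))
x=(A-C)[:2]; m=(A+C)/2; b=B-m; print("run ang",np.arctan2(x[1],x[0]),"branch ang",np.arctan2(b[1],b[0]))
th=-.058;ux=np.array([np.cos(th),np.sin(th)]);uy=np.array([-ux[1],ux[0]]);o=np.array([.5452,.1251])
for n,a,b in(("post",1,-1),("square",1,1),("ring",-1,1),("oblong",-1,-1)): print(n,o+.061*(a*ux+b*uy))
print("post",ray(c,365,105,.054),"ring",ray(c,270.5,191,.021),"sq",ray(c,273,102,.021),"obl",ray(c,356,197,.021))
print("elbow",t(165,420,.03))
cc=np.array([.55,-.147]);move([.55,-.146,.20],np.pi/2)
E
```

```text
coup [ 0.55278672 -0.14773884  0.056     ] [ 0.55820902 -0.14154056  0.056     ]
plug [ 0.67765579 -0.13485067  0.054     ] [ 0.6836686  -0.12486552  0.054     ]
small [ 0.54415303 -0.28557464  0.044     ] [ 0.54989348 -0.28305383  0.044     ]
tin [ 0.42364823 -0.27398501  0.066     ] [ 0.42898363 -0.26776501  0.066     ]
tee [ 0.4798758 -0.3684061  0.022    ] [ 0.54313417 -0.42888425  0.022     ] [ 0.47438217 -0.43560383  0.022     ] 0.08751701470327237 0.05238363735459786
run ang 2.378659574737777 branch ang -2.35841045069857
post [0.60256141 0.06066656]
square [0.60963344 0.18246141]
ring [0.48783859 0.18953344]
oblong [0.48076656 0.06773859]
post [0.60422109 0.06126386 0.054     ] ring [0.4917772  0.18756296 0.021     ] sq [0.61009722 0.17944045 0.021     ] obl [0.48295315 0.06598872 0.021     ]
elbow [ 0.42982527 -0.14029135  0.03      ]
d [ 5.03 26.43 20.03] rot [ 0.    -0.     3.139] [ 0.     0.    -0.003]
```

```bash
python3 - <<'E'
from h import *
i,c=cam("wrist")
sh=np.array([.4994,-.2612,.3999])-arm.read_state()["ee_pos"]
r=lambda u,v,z: ray(c,u,v,z)+sh
print("coup",r(229,139,.056),"plug",r(210,33,.054),"tin",r(328,243,.066),"small",r(337,147,.044))
w=cv2.imread("pics/w1.png"); cv2.imwrite("pics/w1c.png",cv2.resize(w[120:230,360:480],None,fx=5,fy=5,interpolation=cv2.INTER_CUBIC))
# tcp as seen by top camera
j,d=cam("top");p=arm.read_state()["ee_pos"];print(p,proj(d,p));cv2.imwrite("pics/t3.png",cv2.resize(j[120:320,130:330],None,fx=3,fy=3)[:,:,::-1])
E
```

```text
coup [ 0.56286246 -0.14667769  0.05559028] plug [ 0.68340702 -0.13261551  0.05359028] tin [ 0.42734297 -0.27303785  0.06559028] small [ 0.55222954 -0.28466185  0.04359028]
[0.50029817 0.11892212 0.40032369] [185.08688906 200.43782196]
```

View pics/w1c.png

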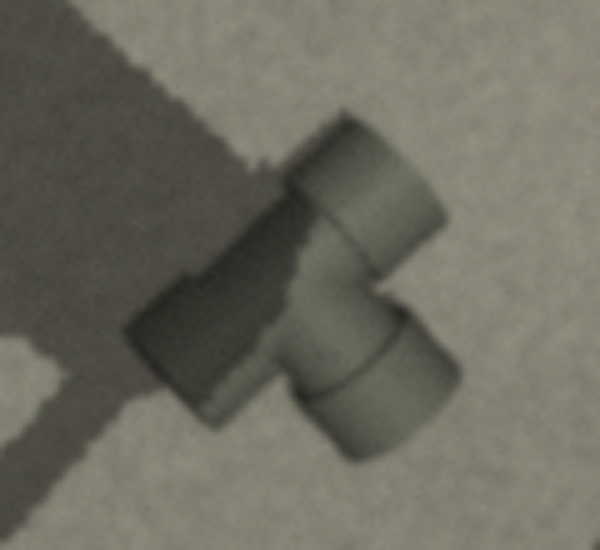

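Request:
step_arm:
  deltas:
    - [8.5, 3.5, 26.4, 20, 0, 0, 0]
    - [8.5, 3.5, 26.4, 20, 0, 0, 0]
    - [8.5, 3.5, 26.4, 20, 0, 0, 0]
    - [8.5, 3.5, 26.4, 20, 0, 0, 0]
    - [8.5, 3.5, 26.4, 20, 0, 0, 0]
    - [8.5, 3.5, 26.4, 20, 0, 0, 0]
    - [8.5, 3.5, 26.4, 20, 0, 0, 0]
    - [8.5, 3.5, 26.4, 20, 0, 0, 0]
    - [8.5, 3.5, 26.4, 20, 0, 0, 0]
    - [8.5, 3.5, 26.4, 20, 0, 0, 0]
    - [8.5, 3.5, 26.4, 20, 0, 0, 0]
    - [8.5, 3.5, 26.4, 20, 0, 0, 0]
    - [8.5, 3.5, 26.4, 20, 0, 0, 0]

```text
time_s: 4.22
ee_pos: [0.5358, -0.1436, 0.2019]
eef_rot: [0.001, 1.0, 0.001, 0.001]
contact_force: [-0.2, 0.4, 0.9]
gripper_width: 0.0852
gripper_force: 0.0
```

```bash
python3 - <<'E'
from h import *
i,c=cam("wrist"); cv2.imwrite("pics/w3.png",i[:,:,::-1]); print(arm.read_state()["ee_pos"])
E
```

```text
[ 0.53571878 -0.14349944  0.201683  ]
```

View pics/w3.png

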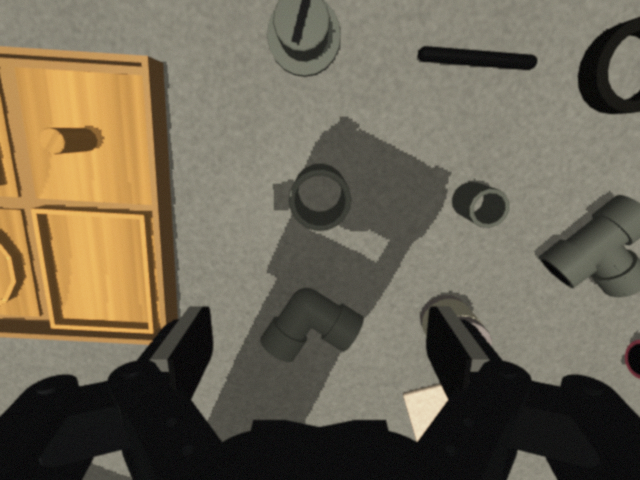

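```bash
python3 - <<'E'
from h import *
i,c=cam("wrist")
for n,u,v,z in(("coup",321,194,.056),("post",54,140,.054),("plug",302,26,.054),("small",489,207,.044)): print(n,ray(c,u,v,z).round(4))
p=ray(c,321,194,.056); move([p[0],p[1],.022],np.pi/2)
E
```

```text
coup [ 0.5627 -0.1448  0.056 ]
post [0.6031 0.0578 0.054 ]
plug [ 0.6803 -0.1311  0.054 ]
small [ 0.5502 -0.2839  0.044 ]
d [ 2.68  0.12 17.95] rot [ 3.00e-03  1.00e-03 -3.14e+00] [ 0.001 -0.002  0.001]
```

Request:
step_arm:
  deltas:
    - [8.5, 2.5, 0.1, 3, 0, 0, 0]
    - [8.5, 2.5, 0.1, 6, 0, 0, 0]
    - [8.5, 2.5, 0.1, 10, 0, 0, 0]
    - [8.5, 2.5, 0.1, 14, 0, 0, 0]
    - [8.5, 2.5, 0.1, 16.5, 0, 0, 0]
    - [8.5, 2.5, 0.1, 18, 0, 0, 0]
    - [8.5, 2.5, 0.1, 18, 0, 0, 0]
    - [8.5, 2.5, 0.1, 18, 0, 0, 0]
    - [4, 2.5, 0.1, 18, 0, 0, 0]
    - [4, 2.5, 0.1, 18, 0, 0, 0]
    - [4, 2.5, 0.1, 18, 0, 0, 0]
    - [4, 2.5, 0.1, 18, 0, 0, 0]
    - [4, 2.5, 0.1, 18, 0, 0, 0]
    - [4, 2.5, 0.1, 18, 0, 0, 0]
    - [4, 2.5, 0.1, 18, 0, 0, 0]
    - [4, 2.5, 0.1, 18, 0, 0, 0]

```text
time_s: 5.65
ee_pos: [0.5617, -0.1459, 0.0224]
eef_rot: [0.001, 1.0, -0.0, 0.002]
contact_force: [-0.3, 1.2, 6.9]
gripper_width: 0.0479
gripper_force: 62.3
```

```bash
python3 - <<'E'
from h import *
i,c=cam("wrist"); cv2.imwrite("pics/w4.png",i[:,:,::-1])
j,c=cam("top"); cv2.imwrite("pics/t4.png",j[:,:,::-1])
s=arm.read_state();print(s["ee_pos"],s["gripper_width"],s["gripper_force"])
E
```

```text
[ 0.56164486 -0.14591458  0.02239488] 0.04766217964021493 62.26916529703885
```

View pics/w4.png

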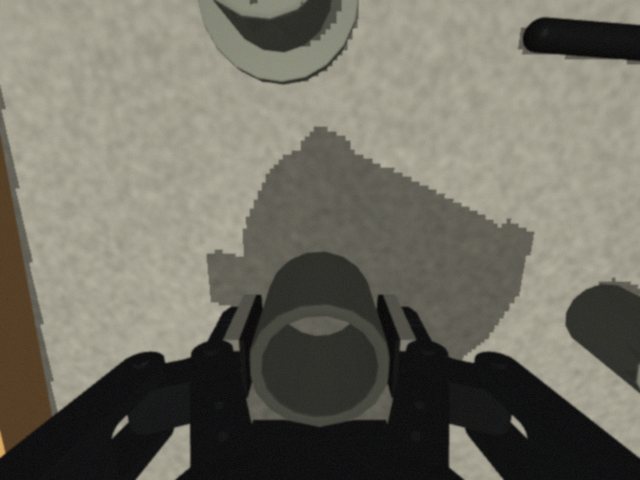

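```bash
python3 - <<'E'
from h import *
i,c=cam("wrist"); p=ray(c,320,365,.056); e=arm.read_state()["ee_pos"]; print(p, p-e)
E
```

```text
[ 0.55954208 -0.14591774  0.056     ] [-2.12773138e-03 -1.81903973e-05  3.35853849e-02]
```

Request:
step_arm:
  deltas:
    - [4, 0, 0, -4, 0, 0, 0]
    - [4, 0, 0, -8, 0, 0, 0]
    - [4, 0, 0, -11, 0, 0, 0]
    - [4, 1, -4, -11, 0, 0, 0]
    - [4, 2, -8, -11, 0, 0, 0]
    - [4, 3, -12, -11, 0, 0, 0]
    - [4, 3.6, -16, -11, 0, 0, 0]
    - [4, 4.2, -19, -11, 0, 0, 0]
    - [4, 4.2, -20.6, -11, 0, 0, 0]
    - [4, 4.2, -20.6, -10, 0, 0, 0]
    - [4, 4.2, -20.6, -8, 0, 0, 0]
    - [4, 4.2, -20.6, -8, 0, 0, 0]
    - [4, 4.2, -20.6, -8, 0, 0, 0]

```text
time_s: 6.88
ee_pos: [0.6008, 0.0602, 0.0988]
eef_rot: [-0.0, 1.0, -0.0, -0.002]
contact_force: [0.2, -0.4, 0.5]
gripper_width: 0.0483
gripper_force: 62.0
```

```bash
python3 - <<'E'
from h import *
i,c=cam("wrist"); cv2.imwrite("pics/w5.png",i[:,:,::-1])
print(arm.read_state()["ee_pos"])
E
```

```text
[0.60177204 0.06000283 0.10004593]
```

View pics/w5.png

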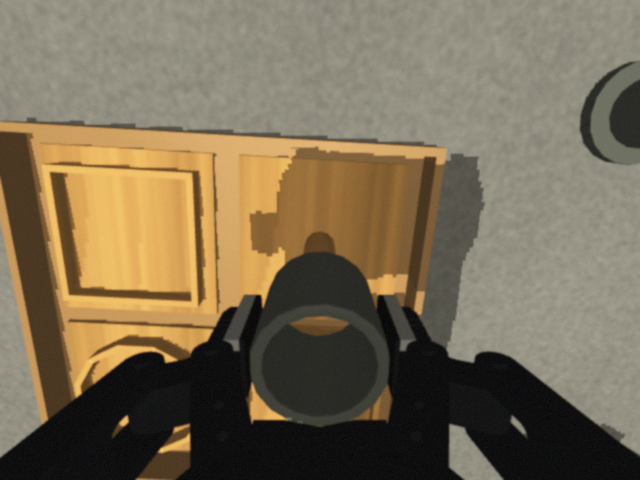

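```bash
python3 - <<'E'
from h import *
i,c=cam("wrist"); print(ray(c,320,231.5,.054)-[.01,0,0], ray(c,320,365,.134),arm.read_state()["ee_pos"])
# square corners inner frame top & tray corner
print([ray(c,u,v,.021).round(4) for u,v in((50,165),(199,171),(203,302),(67,297))], ray(c,445,149,.03))
E
```

```text
[0.61534983 0.05978876 0.054     ] [0.60005106 0.05994893 0.134     ] [0.60240803 0.05993937 0.10082864]
[array([0.657 , 0.2191, 0.021 ]), array([0.6534, 0.1315, 0.021 ]), array([0.5679, 0.1371, 0.021 ]), array([0.5715, 0.2263, 0.021 ])] [ 0.66653007 -0.010136    0.03      ]
```

Request:
step_arm:
  deltas:
    - [4, 0.2, 0, 1.5, 0, 0, 0]
    - [4, 0.2, 0, 3, 0, 0, 0]
    - [4, 0.2, 0, 4.5, 0, 0, 0]
    - [4, 0.2, 0, 6, 0, 0, 0]
    - [4, 0.2, 0, 7, 0, 0, 0]
    - [4, 0.2, 0, 7, 0, 0, 0]
    - [4, 0.2, 0, 7, 0, 0, 0]
    - [7, 0.2, 0, 7, 0, 0, 0]
    - [7, 0.2, 0, 7, 0, 0, 0]
    - [7, 0.2, 0, 7, 0, 0, 0]
    - [7, 0.2, 0, 7, 0, 0, 0]
    - [7, 0.2, 0, 4, 0, 0, 0]
    - [7, 0.2, 0, 1, 0, 0, 0]
    - [8.5, 0.2, 0, -3, 0, 0, 0]
    - [8.5, 0.2, 0, -7, 0, 0, 0]
    - [8.5, 0.2, 0, -11, 0, 0, 0]
    - [8.5, 0.2, 0, -11, 0, 0, 0]
    - [8.5, 0.2, 0, -11, 0, 0, 0]

```text
time_s: 8.48
ee_pos: [0.606, 0.0607, 0.2142]
eef_rot: [0.0, 1.0, -0.0, 0.004]
contact_force: [-1.1, 0.3, -0.4]
gripper_width: 0.0852
gripper_force: 0.0
```

```bash
python3 - <<'E'
from h import *
i,c=cam("wrist"); cv2.imwrite("pics/w6.png",i[:,:,::-1])
print(arm.read_state()["ee_pos"])
move([.655,-.130,.20],np.pi/2)
E
```

```text
[0.60446622 0.06075537 0.21122724]
d [ 5.05 19.07  1.14] rot [-3.000e-03 -0.000e+00  3.141e+00] [ 0.    -0.002 -0.   ]
```

View pics/w6.png

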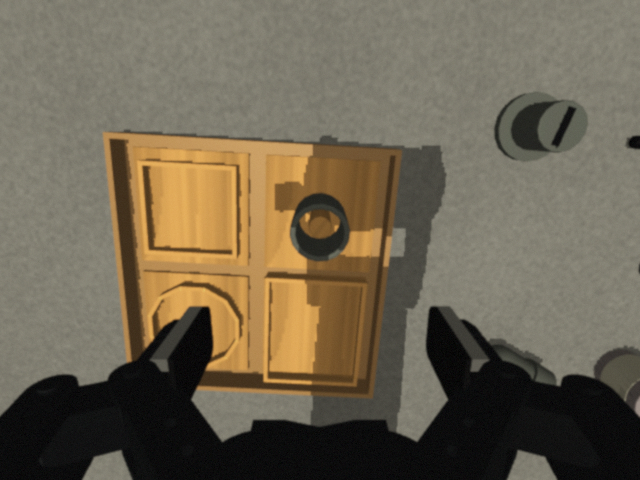

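w6 shows the coupling standing over the post: bore (320,222), post top visible inside. Next is the plug at (563,126).

```bash
python3 - <<'E'
from h import *
i,c=cam("wrist"); g=i.max(2); s=g[95:160,535:592]; ys,xs=np.where(s<35); u,v=535+xs.mean(),95+ys.mean()
print(len(xs),u,v,ray(c,u,v,.054)); move([.679,-.131,.022],np.pi/2)
E
```

```text
281 565.4306049822064 121.8967971530249 [ 0.68563576 -0.12932339  0.054     ]
d [ 7.58 19.18 18.72] rot [2.000e-03 0.000e+00 3.141e+00] [-0.     0.001 -0.   ]
```

Request:
step_arm:
  deltas:
    - [8.5, 1.5, 4, 0, 0, 0, 0]
    - [8.5, 3, 8, 2, 0, 0, 0]
    - [8.5, 4.5, 12, 4, 0, 0, 0]
    - [8.5, 6, 16, 6, 0, 0, 0]
    - [8.5, 7.5, 19.1, 8, 0, 0, 0]
    - [8.5, 7.5, 19.1, 10, 0, 0, 0]
    - [8.5, 7.5, 19.1, 12, 0, 0, 0]
    - [8.5, 7.5, 19.1, 14.5, 0, 0, 0]
    - [8.5, 7.5, 19.1, 17, 0, 0, 0]
    - [8.5, 7.5, 19.1, 19, 0, 0, 0]
    - [8.5, 7.5, 19.1, 19, 0, 0, 0]
    - [8.5, 7.5, 19.1, 19, 0, 0, 0]
    - [3, 7.5, 19.1, 19, 0, 0, 0]
    - [3, 7.5, 19.1, 19, 0, 0, 0]
    - [3, 7.5, 19.1, 19, 0, 0, 0]
    - [3, 7.5, 19.1, 19, 0, 0, 0]
    - [3, 7.5, 19.1, 19, 0, 0, 0]
    - [3, 7.5, 19.1, 19, 0, 0, 0]
    - [3, 7.5, 19.1, 19, 0, 0, 0]
    - [3, 7.5, 19.1, 19, 0, 0, 0]

```text
time_s: 10.25
ee_pos: [0.6803, -0.1307, 0.0222]
eef_rot: [0.0, 1.0, -0.0, 0.001]
contact_force: [-0.6, -0.7, 5.0]
gripper_width: 0.0382
gripper_force: 60.8
```

```bash
python3 - <<'E'
from h import *
i,c=cam("wrist"); cv2.imwrite("pics/w7.png",i[:,:,::-1])
s=arm.read_state();e=s["ee_pos"];print(e,s["gripper_width"],s["gripper_force"])
b=proj(c,e+[0,0,.032]);print(b)
g=i.max(2); m=(g<45).astype(np.uint8); x,y=b.astype(int); print("\n".join("".join("#" if m[r,q] else "." for q in range(x-70,x+70,3)) for r in range(y-60,y+50,4)))
E
```

```text
[ 0.68033937 -0.13069681  0.02218067] 0.038437670997036856 60.76588153839111
[319.96188959 356.96786421]
.......##..............................##......
......##...............................###.....
......##................................##.....
.....##..................#####..........##.....
.....##..................######.........###....
....###.................######...........##....
....##..................######...........###...
....##.................######.............##...
...##..................######.............###..
...##.................#######..............##..
..###.................######...............##..
..###................#######...............##..
...##................######................##..
..###...............#######...............###..
######..............######................#####
######..............######................#####
#######............######................######
#######............######................######
#######...........######.................######
######............######.................######
######...........######...................#####
######............#####...................#####
#####.....................................#####
##.##......................................#.##
##.##......................................#.##
###..........................................##
###..........................................##
###..........................................##
```

Request:
step_arm:
  deltas:
    - [3, 0, 0, -4, 0, 0, 0]
    - [3, 0, 0, -8, 0, 0, 0]
    - [3, 0, 0, -12, 0, 0, 0]
    - [3, -2, -3.2, -12, 0, 0, 0]
    - [3, -4, -6.4, -12, 0, 0, 0]
    - [3, -6, -9.6, -12, 0, 0, 0]
    - [3, -8, -12.8, -12, 0, 0, 0]
    - [3, -10, -16, -12, 0, 0, 0]
    - [3, -12, -19.2, -12, 0, 0, 0]
    - [3, -14, -22.4, -12, 0, 0, 0]
    - [3, -16, -25.6, -12, 0, 0, 0]
    - [3, -18, -29, -12, 0, 0, 0]
    - [3, -19.6, -32, -12, 0, 0, 0]
    - [3, -19.6, -32, -12, 0, 0, 0]
    - [3, -19.6, -32, -9, 0, 0, 0]
    - [3, -19.6, -32, -6, 0, 0, 0]
    - [3, -19.6, -32, -5, 0, 0, 0]
    - [3, -19.6, -32, -5, 0, 0, 0]
    - [3, -19.6, -32, -5, 0, 0, 0]

```text
time_s: 11.88
ee_pos: [0.4832, 0.1895, 0.0704]
eef_rot: [0.0, 1.0, -0.0, -0.0]
contact_force: [1.2, 0.3, 0.8]
gripper_width: 0.0385
gripper_force: 60.5
```

```bash
python3 - <<'E'
from h import *
i,c=cam("wrist"); j,d=cam("top")
cv2.imwrite("pics/w8.png",np.hstack([i[:,:],cv2.resize(j[160:280,150:280],None,fx=4,fy=4)[:480]])[:,:,::-1])
a=cv2.imread("pics/w8.png"); cv2.imwrite("pics/w8.png",cv2.resize(a,None,fx=.68,fy=.68))
print(arm.read_state()["ee_pos"],a.shape)
for n,p in(("ring+x",(.489+.044,.189,.021)),("ring+y",(.489,.189+.044,.021)),("ring-y",(.489,.189-.044,.021)),("sqc",(.6096,.1825,.009))): print(n,proj(c,p)*.68)
E
```

```text
[0.48461858 0.18974294 0.07197388] (480, 1160, 3)
ring+x [217.95454459 123.07746671]
ring+y [163.74463987 177.44388775]
ring-y [272.01959963 177.46499969]
sqc [227.0998815   13.50598554]
```

View pics/w8.png

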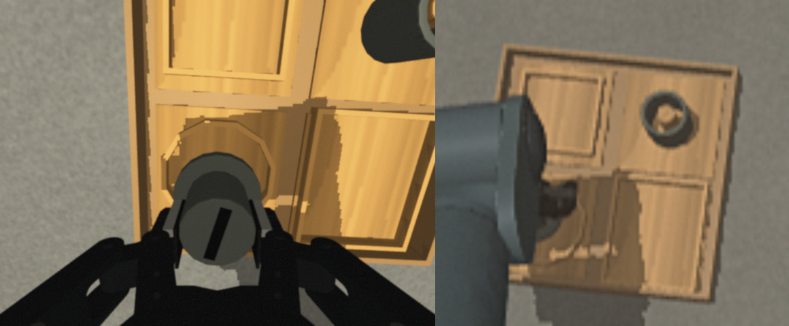

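w8: plug over the ring, ring far edge at (218,118), sides at 164 and 271, so shift 2.5 mm forward and set down.

Request:
step_arm:
  deltas:
    - [3, 0.25, 0, 1, 0, 0, 0]
    - [3, 0.25, 0, 2, 0, 0, 0]
    - [3, 0.25, 0, 3, 0, 0, 0]
    - [3, 0.25, 0, 4, 0, 0, 0]
    - [3, 0.25, 0, 4, 0, 0, 0]
    - [3, 0.25, 0, 4, 0, 0, 0]
    - [6.5, 0.25, 0, 4, 0, 0, 0]
    - [6.5, 0.25, 0, 4, 0, 0, 0]
    - [6.5, 0.25, 0, 4, 0, 0, 0]
    - [6.5, 0.25, 0, 4, 0, 0, 0]
    - [6.5, 0.25, 0, 1, 0, 0, 0]
    - [6.5, 0.25, 0, -2, 0, 0, 0]
    - [8.5, 0.25, 0, -6, 0, 0, 0]
    - [8.5, 0.25, 0, -10, 0, 0, 0]
    - [8.5, 0.25, 0, -13, 0, 0, 0]
    - [8.5, 0.25, 0, -13, 0, 0, 0]

```text
time_s: 13.32
ee_pos: [0.4898, 0.1905, 0.2084]
eef_rot: [-0.001, 1.0, 0.0, 0.007]
contact_force: [0.3, 0.7, 0.7]
gripper_width: 0.0846
gripper_force: 0.0
```

```bash
python3 - <<'E'
from h import *
i,c=cam("wrist"); e=arm.read_state()["ee_pos"];print(e)
cv2.imwrite("pics/w9.png",i[:,:,::-1])
for p in((.4925,.189,.063),(.4915,.189,.021)): print(proj(c,p))
move([.4255,-.272,.025],np.pi/2)
E
```

```text
[0.48816123 0.19019189 0.2048243 ]
[321.78942244 226.1809214 ]
[321.57833217 216.3000343 ]
d [-6.42 46.24 17.86] rot [-1.400e-02  2.000e-03  3.141e+00] [-0.001 -0.009 -0.   ]
```

Request:
step_arm:
  deltas:
    - [8.5, -0.6, 4, 0, 0, 0, 0]
    - [8.5, -1.2, 8, 0, 0, 0, 0]
    - [8.5, -1.8, 12, 0, 0, 0, 0]
    - [8.5, -2.4, 16, 0, 0, 0, 0]
    - [8.5, -3, 20, 0, 0, 0, 0]
    - [8.5, -3.6, 24, 0, 0, 0, 0]
    - [8.5, -4.2, 28, 0, 0, 0, 0]
    - [8.5, -4.8, 32, 0, 0, 0, 0]
    - [8.5, -5.4, 36, 0, 0, 0, 0]
    - [8.5, -6, 40, 0, 0, 0, 0]
    - [8.5, -6.8, 43.5, 0, 0, 0, 0]
    - [8.5, -7.3, 46.2, 0, 0, 0, 0]
    - [8.5, -7.3, 46.2, 0, 0, 0, 0]
    - [8.5, -7.3, 46.2, 0, 0, 0, 0]
    - [8.5, -7.3, 46.2, 0, 0, 0, 0]
    - [8.5, -7.3, 46.2, 0, 0, 0, 0]

```text
time_s: 14.7
ee_pos: [0.4125, -0.2708, 0.1994]
eef_rot: [-0.001, 1.0, 0.001, -0.001]
contact_force: [-0.1, 0.9, -0.2]
gripper_width: 0.0851
gripper_force: 0.0
```

```bash
python3 - <<'E'
from h import *
i,c=cam("wrist"); e=arm.read_state()["ee_pos"];print(e)
cv2.imwrite("pics/w10.png",i[:,:,::-1])
u,v=proj(c,(.4265,-.272,.066)).astype(int); g=i.max(2)
m=np.zeros_like(g); m[v-50:v+50,u-60:u+60]=(g[v-50:v+50,u-60:u+60]<45)
n,l,s,ce=cv2.connectedComponentsWithStats(m)
for k in range(1,n):
    if s[k][4]>200: print(s[k],ce[k],ray(c,*ce[k],.066))
print(u,v)
E
```

```text
[ 0.41263209 -0.27085905  0.19965583]
[ 302  192   40   40 1274] [321.55494505 211.58241758] [ 0.42759128 -0.27223532  0.066     ]
321 212
```

Request:
step_arm:
  deltas:
    - [8.5, 1.3, 0.1, 3, 0, 0, 0]
    - [8.5, 1.3, 0.1, 6, 0, 0, 0]
    - [8.5, 1.3, 0.1, 9, 0, 0, 0]
    - [8.5, 1.3, 0.1, 12, 0, 0, 0]
    - [8.5, 1.3, 0.1, 15, 0, 0, 0]
    - [8.5, 1.3, 0.1, 17, 0, 0, 0]
    - [8.5, 1.3, 0.1, 18, 0, 0, 0]
    - [8.5, 1.3, 0.1, 18, 0, 0, 0]
    - [8.5, 1.3, 0.1, 18, 0, 0, 0]
    - [4, 1.3, 0.1, 18, 0, 0, 0]
    - [4, 1.3, 0.1, 18, 0, 0, 0]
    - [4, 1.3, 0.1, 18, 0, 0, 0]
    - [4, 1.3, 0.1, 18, 0, 0, 0]
    - [4, 1.3, 0.1, 18, 0, 0, 0]
    - [4, 1.3, 0.1, 18, 0, 0, 0]
    - [4, 1.3, 0.1, 18, 0, 0, 0]
    - [4, 1.3, 0.1, 18, 0, 0, 0]

```text
time_s: 16.17
ee_pos: [0.4266, -0.274, 0.022]
eef_rot: [0.001, 1.0, -0.0, 0.001]
contact_force: [-0.2, 1.7, 6.2]
gripper_width: 0.0486
gripper_force: 61.8
```

```bash
python3 - <<'E'
from h import *
i,c=cam("wrist"); s=arm.read_state(); e=s["ee_pos"];print(e,s["gripper_width"],s["gripper_force"])
cv2.imwrite("pics/w11.png",i[:,:,::-1])
u,v=proj(c,(e[0],e[1],.066)).astype(int); g=i.max(2); print(u,v)
m=np.zeros_like(g); m[v-60:v+60,u-60:u+60]=(g[v-60:v+60,u-60:u+60]<45)
n,l,s,ce=cv2.connectedComponentsWithStats(m)
for k in range(1,n):
    if s[k][4]>200: print(s[k],ce[k],ray(c,*ce[k],.066))
E
```

```text
[ 0.4266148  -0.27398297  0.02201789] 0.049082641674014736 61.8347954750061
320 379
[ 271  323   98   95 7348] [319.21788242 370.4458356 ] [ 0.42992084 -0.2737114   0.066     ]
[ 260  420  120   19 1998] [319.23373373 429.9984985 ] [ 0.40688215 -0.27373021  0.066     ]
```

Request:
step_arm:
  deltas:
    - [4, 0, 0, -3, 0, 0, 0]
    - [4, 0, 0, -7, 0, 0, 0]
    - [4, 0, 0, -10.5, 0, 0, 0]
    - [4, 1, -2, -12, 0, 0, 0]
    - [4, 2.2, -5, -12, 0, 0, 0]
    - [4, 3.5, -8.5, -12, 0, 0, 0]
    - [4, 5, -12, -12, 0, 0, 0]
    - [4, 6.3, -15.5, -12, 0, 0, 0]
    - [4, 7.6, -19, -12, 0, 0, 0]
    - [4, 9, -22.5, -12, 0, 0, 0]
    - [4, 10.3, -26, -12, 0, 0, 0]
    - [4, 11.6, -29.5, -12, 0, 0, 0]
    - [4, 13, -33, -12, 0, 0, 0]
    - [4, 14.3, -36.5, -12, 0, 0, 0]
    - [4, 15.7, -40, -12, 0, 0, 0]
    - [4, 17, -43, -12, 0, 0, 0]
    - [4, 18, -45.5, -12, 0, 0, 0]
    - [4, 18, -45.5, -12, 0, 0, 0]
    - [4, 18, -45.5, -11, 0, 0, 0]
    - [4, 18, -45.5, -10, 0, 0, 0]

```text
time_s: 17.88
ee_pos: [0.6056, 0.1815, 0.1198]
eef_rot: [0.0, 1.0, -0.0, 0.0]
contact_force: [-1.4, -0.4, -3.0]
gripper_width: 0.0487
gripper_force: 63.3
```

Request:
step_arm:
  deltas:
    - [4, 0, 0, 3, 0, 0, 0]
    - [4, 0, 0, 6, 0, 0, 0]
    - [4, 0, 0, 8, 0, 0, 0]
    - [4, 0, 0, 9, 0, 0, 0]
    - [4, 0, 0, 9, 0, 0, 0]
    - [4, 0, 0, 9, 0, 0, 0]

```text
time_s: 18.38
ee_pos: [0.6046, 0.1803, 0.0305]
eef_rot: [0.0, 1.0, -0.001, -0.002]
contact_force: [-4.2, -0.9, 5.6]
gripper_width: 0.0489
gripper_force: 65.1
```

Request:
step_arm:
  deltas:
    - [4, 0.2, 0, 0.1, 0, 0, 0]
    - [4, 0.2, 0, 0.1, 0, 0, 0]
    - [7, 0.2, 0, 0.1, 0, 0, 0]
    - [7, 0.2, 0, 0.1, 0, 0, 0]
    - [7, 0.2, 0, 0.1, 0, 0, 0]
    - [7, 0.2, 0, 0.1, 0, 0, 0]
    - [7, 0.2, 0, -3, 0, 0, 0]
    - [7, 0.2, 0, -6, 0, 0, 0]
    - [8.5, -2, 0, -10, 0, 0, 0]
    - [8.5, -5, 0, -14, 0, 0, 0]
    - [8.5, -8, 0, -18, 0, 0, 0]
    - [8.5, -11, 0, -22, 0, 0, 0]
    - [8.5, -11, 0, -26, 0, 0, 0]
    - [8.5, -11, 0, -26, 0, 0, 0]
    - [8.5, -11, 0, -26, 0, 0, 0]
    - [8.5, -11, 0, -26, 0, 0, 0]

```text
time_s: 19.72
ee_pos: [0.4962, 0.1818, 0.2922]
eef_rot: [-0.0, 1.0, -0.0, 0.002]
contact_force: [0.5, 0.1, 0.4]
gripper_width: 0.085
gripper_force: 0.0
```

```bash
python3 - <<'E'
from h import *
i,c=cam("wrist"); print(arm.read_state()["ee_pos"])
cv2.imwrite("pics/w12.png",i[:,:,::-1])
move([.47,-.40,.20],np.pi/2)
E
```

```text
[0.49557215 0.18163669 0.29004393]
d [-2.54 58.16  9.  ] rot [-0.    -0.     3.141] [ 0. -0. -0.]
```

View pics/w12.png

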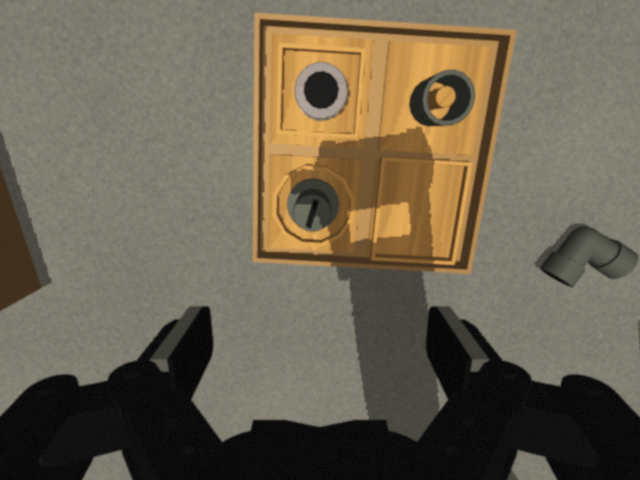

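w12: tin inside the square frame (322,90), coupling over post (443,97), plug in the ring (313,203), and oblong frame longer along world x. Only the tee is left, so I'll hover over its branch with the tool turned.

Request:
step_arm:
  deltas:
    - [8.5, 0, 4, 0, 0, 0, -0.1]
    - [8.5, 0, 8, 0, 0, 0, -0.2]
    - [8.5, 0, 12, 0, 0, 0, -0.3]
    - [8.5, -0.2, 16, 0, 0, 0, -0.4]
    - [8.5, -0.3, 20, 0, 0, 0, -0.5]
    - [8.5, -0.4, 24, 0, 0, 0, -0.6]
    - [8.5, -0.5, 28, 1, 0, 0, -0.7]
    - [8.5, -0.6, 32, 2, 0, 0, -0.795]
    - [8.5, -0.7, 36, 3, 0, 0, -0.795]
    - [8.5, -0.8, 40, 4, 0, 0, -0.795]
    - [8.5, -0.8, 44, 5, 0, 0, -0.795]
    - [8.5, -0.8, 48, 6, 0, 0, -0.795]
    - [8.5, -0.8, 52, 7, 0, 0, -0.795]
    - [8.5, -0.8, 56, 8, 0, 0, -0.795]
    - [8.5, -0.8, 59, 9, 0, 0, -0.795]
    - [8.5, -0.8, 61, 9, 0, 0, -0.795]
    - [8.5, -0.8, 61, 9, 0, 0, -0.795]
    - [8.5, -0.8, 61, 9, 0, 0, -0.795]
    - [8.5, -0.8, 61, 9, 0, 0, -0.795]
    - [8.5, -0.8, 61, 9, 0, 0, -0.795]

```text
time_s: 21.43
ee_pos: [0.4876, -0.4269, 0.1995]
eef_rot: [-0.001, 0.922, 0.388, -0.0]
contact_force: [-0.6, 1.4, -0.5]
gripper_width: 0.0852
gripper_force: 0.0
```

```bash
python3 - <<'E'
from h import *
i,c=cam("wrist"); s=arm.read_state();print(s["ee_pos"],s["q"].round(2),s["eef_rot"].round(4))
cv2.imwrite("pics/w13.png",i[:,:,::-1])
a=-2.346; b=np.array([np.cos(a),np.sin(a)]); 
for k in(-17-17+17,): pass
g=np.array([.4885,-.428])
for n,p in(("grip",g),("Bend",g+.012*b),("runc",g-.042*b)): print(n,proj(c,(*p,.02)))
E
```

```text
[ 0.48775214 -0.42699191  0.19998799] [-0.89  0.27  1.59  0.    1.29 -0.12] [-4.000e-04  9.218e-01  3.876e-01 -0.000e+00]
grip [320.62112998 217.46419801]
Bend [320.59062584 230.41426858]
runc [320.73320432 169.88474664]
```

View pics/w13.png

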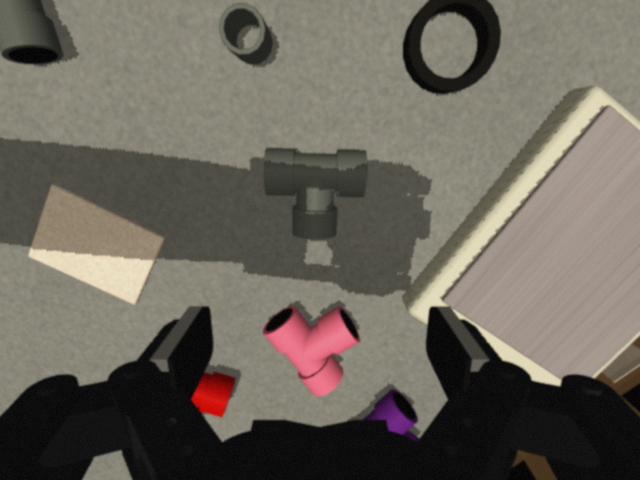

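w13: grey tee with run level along image x, centre (315,172), branch socket (315,221), 5 px left of the prediction. The pink tee (312,345) is clear of the fingers. I'll shift -3 mm in y and -2 mm in x, then descend and grip.

Request:
step_arm:
  deltas:
    - [8.5, -0.2, -0.3, 4, 0, 0, 0]
    - [8.5, -0.2, -0.3, 8, 0, 0, 0]
    - [8.5, -0.2, -0.3, 12, 0, 0, 0]
    - [8.5, -0.2, -0.3, 15, 0, 0, 0]
    - [8.5, -0.2, -0.3, 18, 0, 0, 0]
    - [8.5, -0.2, -0.3, 19.5, 0, 0, 0]
    - [8.5, -0.2, -0.3, 19.5, 0, 0, 0]
    - [8.5, -0.2, -0.3, 19.5, 0, 0, 0]
    - [3, -0.2, -0.3, 19.5, 0, 0, 0]
    - [3, -0.2, -0.3, 19.5, 0, 0, 0]
    - [3, -0.2, -0.3, 19.5, 0, 0, 0]
    - [3, -0.2, -0.3, 19.5, 0, 0, 0]
    - [3, -0.2, -0.3, 19.5, 0, 0, 0]
    - [3, -0.2, -0.3, 19.5, 0, 0, 0]
    - [3, -0.2, -0.3, 19.5, 0, 0, 0]
    - [3, -0.2, -0.3, 19.5, 0, 0, 0]

```text
time_s: 22.82
ee_pos: [0.4849, -0.4288, 0.0074]
eef_rot: [0.002, 0.922, 0.387, 0.0]
contact_force: [-0.8, 0.5, 6.4]
gripper_width: 0.0382
gripper_force: 59.9
```

```bash
python3 - <<'E'
from h import *
i,c=cam("wrist"); cv2.imwrite("pics/w14.png",i[:,:,::-1]); s=arm.read_state(); e=s["ee_pos"]; print(e,s["gripper_width"],s["gripper_force"])
b=-np.array([.70,.714])
for n,k in (("run far top edge z.02",-.062),("run far end z.04 crest",-.042),("Bend",.012)): 
    for z in(.02,.04): print(n,z,proj(c,(*(e[:2]+k*b),z)))
g=i[:,:,1]; print("col320",[(r,int(g[r,318:323].mean())) for r in range(100,440,6)])
E
```

```text
[ 0.48493663 -0.42880664  0.00741906] 0.03822485207421933 59.88986313343048
run far top edge z.02 0.02 [317.89436427 169.69271584]
run far top edge z.02 0.04 [317.8292147 176.8639565]
run far end z.04 crest 0.02 [317.92621816 225.51060156]
run far end z.04 crest 0.04 [317.86970133 241.61003906]
Bend 0.02 [317.99976019 354.3790033 ]
Bend 0.04 [317.96085595 387.38420635]
col320 [(100, 178), (106, 176), (112, 174), (118, 175), (124, 177), (130, 178), (136, 177), (142, 183), (148, 182), (154, 178), (160, 177), (166, 182), (172, 123), (178, 67), (184, 88), (190, 105), (196, 114), (202, 90), (208, 80), (214, 84), (220, 85), (226, 88), (232, 85), (238, 82), (244, 82), (250, 81), (256, 82), (262, 82), (268, 83), (274, 82), (280, 82), (286, 81), (292, 83), (298, 82), (304, 81), (310, 82), (316, 82), (322, 54), (328, 81), (334, 82), (340, 81), (346, 82), (352, 80), (358, 82), (364, 81), (370, 80), (376, 81), (382, 80), (388, 104), (394, 101), (400, 106), (406, 104), (412, 100), (418, 106), (424, 103), (430, 18), (436, 18)]
```

Request:
step_arm:
  deltas:
    - [3, 0, 0, -4, 0, 0, 0]
    - [3, 0, 0, -8, 0, 0, 0]
    - [3, 0, 0, -12, 0, 0, 0]
    - [3, 2, -2, -12, 0, 0, -0.05]
    - [3, 4.8, -4.8, -12, 0, 0, -0.12]
    - [3, 7.5, -7.5, -12, 0, 0, -0.2]
    - [3, 10.2, -10.2, -12, 0, 0, -0.28]
    - [3, 13, -13, -12, 0, 0, -0.36]
    - [3, 15.7, -15.7, -12, 0, 0, -0.44]
    - [3, 18.4, -18.4, -12, 0, 0, -0.52]
    - [3, 21, -21, -12, 0, 0, -0.6]
    - [3, 23.8, -23.8, -12, 0, 0, -0.66]
    - [3, 26.5, -26.5, -12, 0, 0, -0.718]
    - [3, 29, -29, -12, 0, 0, -0.718]
    - [3, 31.5, -31.5, -12, 0, 0, -0.718]
    - [3, 33.3, -33.3, -12, 0, 0, -0.718]
    - [3, 33.3, -33.3, -12, 0, 0, -0.718]
    - [3, 33.3, -33.3, -9, 0, 0, -0.718]
    - [3, 33.3, -33.3, -7, 0, 0, -0.718]
    - [3, 33.3, -33.3, -7, 0, 0, -0.718]

```text
time_s: 24.53
ee_pos: [0.4762, 0.0436, 0.0716]
eef_rot: [-0.003, 0.727, 0.686, -0.003]
contact_force: [-1.1, 0.9, -1.5]
gripper_width: 0.0381
gripper_force: 60.5
```

```bash
python3 - <<'E'
from h import *
i,c=cam("wrist"); cv2.imwrite("pics/w15.png",i[:,:,::-1]); s=arm.read_state(); print(s["ee_pos"],s["eef_rot"].round(3),s["gripper_width"],s["contact_force"])
move([.4806,.042,.0164],-.058)
E
```

```text
[0.47760954 0.04333358 0.07352957] [-0.002  0.727  0.686 -0.002] 0.0384222515016174 [ 0.27903153 -0.81454762 -0.63523425]
d [-0.12  0.33  5.71] rot [-0.005 -0.    -0.   ] [-0.     0.008  3.141]
```

Request:
step_arm:
  deltas:
    - [3, 0, 0.2, 0, 0, 0, 0]
    - [3, 0, 0.2, 1.5, 0, 0, 0]
    - [3, 0, 0.2, 3, 0, 0, 0]
    - [3, 0, 0.2, 4.5, 0, 0, 0]
    - [3, 0, 0.2, 5.5, 0, 0, 0]
    - [3, 0, 0.2, 6, 0, 0, 0]
    - [3, 0, 0.2, 6, 0, 0, 0]
    - [3, 0, 0.2, 6, 0, 0, 0]

```text
time_s: 25.25
ee_pos: [0.4829, 0.0429, 0.0165]
eef_rot: [0.001, 0.727, 0.686, 0.001]
contact_force: [0.4, -0.4, -1.3]
gripper_width: 0.0383
gripper_force: 60.5
```

Request:
step_arm:
  deltas:
    - [3, 0, 0, 0.1, 0, 0, 0]
    - [3, 0, 0, 0.1, 0, 0, 0]
    - [5.8, 0, 0, 0.1, 0, 0, 0]
    - [5.8, 0, 0, 0.1, 0, 0, 0]
    - [5.8, 0, 0, 0.1, 0, 0, 0]
    - [5.8, 0, 0, 0.1, 0, 0, 0]
    - [5.8, 0, 0, -2, 0, 0, 0]
    - [5.8, 0, 0, -5, 0, 0, 0]
    - [5.8, 0, 0, -8, 0, 0, 0]
    - [5.8, 0, 0, -12, 0, 0, 0]
    - [5.8, 0, 0, -16, 0, 0, 0]
    - [5.8, -3, 0, -20, 0, 0, 0]
    - [5.8, -6, 0, -24, 0, 0, 0]
    - [5.8, -6, 0, -28, 0, 0, 0]
    - [5.8, -6, 0, -28, 0, 0, 0]
    - [5.8, -6, 0, -28, 0, 0, 0]
    - [5.8, -6, 0, -28, 0, 0, 0]

```text
time_s: 26.67
ee_pos: [0.4782, -0.0167, 0.2954]
eef_rot: [0.0, 0.727, 0.686, 0.0]
contact_force: [-0.4, 0.4, 0.7]
gripper_width: 0.0582
gripper_force: 0.0
```

```bash
python3 - <<'E'
from h import *
i,c=cam("wrist"); print(arm.read_state()["ee_pos"])
cv2.imwrite("pics/w16.png",i[:,:,::-1])
E
```

```text
[ 0.47747063 -0.01627652  0.29378803]
```

View pics/w16.png

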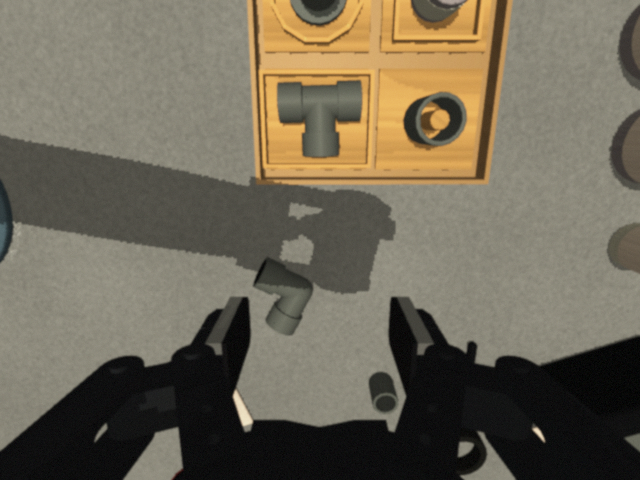

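w16: the tee lies flat inside the oblong frame at (320,118), run along its longer side. The coupling is over the post at (435,118), and the elbow and small coupling are undisturbed.

```bash
python3 -c "
from bench import arm
print(arm.hand_in())"
```

```text
the job is handed in; nothing more can be done
None
```

The kit is packed and handed in: coupling over the post, tee flat in the oblong frame, plug in the ring, tin upright in the square frame, and the smaller coupling and elbow left where they lay; the hand-in returned no verdict.

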